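Set the chocolate slab to the portion line

TASK

Get the slab of chocolate ready for portioning on the marble board. First, while it is still short of the red line, bed it square and flush against the steel fence by pressing its near side steadily for a moment with about one and a half kilograms' weight (15 N), but never push or squeeze it with more than two (20 N), for it snaps easily. Then slide it along the fence until its right-hand edge meets the red line, where there is no stop, and leave it there flush and flat on the marble, with everything else on the worktop left alone.

Things in the scene. Friction and masses are not known exactly. Their poses are not given: they have to be found in the camera images.
- portion_board: white marble portioning board, 190 (its x) x 300 (its y) x 18 mm, fixed to the worktop; origin at the centre of its underside (on the worktop), z up. Its +x points away from the robot, roughly, to the steel fence: a bar 12 mm thick, 300 mm long, standing 32 mm above the marble all along the far edge. The fence's flat inner face lies in the plane x = +78 mm of the board; the marble's top is at z = 18 mm
- steel_fence: the fence; origin at the foot of its flat inner face at mid length, on the marble's top; axes as the board's (+x into the fence). It does not give
- portion_line: the red line scribed across the marble, 1.6 mm wide, flush, no obstacle, running along the board's x (square to the fence); origin on the line's centre, on the marble's top, level with the board's centre; axes parallel to the board's. A brass rider on top of the fence (16 mm wide, to 40 mm above the marble) marks its end and does not stick out from the fence's inner face. The line's place along the board differs from time to time
- chocolate_slab: loose dark brown chocolate slab with 3 x 4 raised pieces, 90 (its x) x 110 (its y) x 24 mm, 0.25 to 0.5 kg, lying flat on the marble to the left (board's +y) of the red line, a little askew and off the fence; origin at the centre of its underside. Its +x side (110 mm long) goes flush to the fence, its -y side (90 mm long) is the right-hand edge that goes to the line. Dragging it over the marble takes about 2 to 6 N
- slab_back_left (a point): bottom corner of the slab at its x = +45, y = +55 mm (fence side, left)
- slab_back_right (a point): bottom corner of the slab at its x = +45, y = -55 mm (fence side, right)
- slab_front_right (a point): bottom corner of the slab at its x = -45, y = -55 mm (robot side, right)
- honey_jar: bystander: honey jar with green lid, 68 x 74 x 84 mm, origin at the centre of its underside
- tea_mug: bystander: grey-striped white mug, 92 mm tall, origin under its centre
- salt: bystander: salt shaker, 44 mm across, 90 mm tall, origin at the centre of its underside
- pepper: bystander: dark wooden pepper mill, 58 mm across, 170 mm tall, origin at the centre of its underside
- lemon: bystander: lemon, 76 x 56 x 55 mm, origin at its underside
- teaspoon: bystander: teaspoon with pale blue handle, 138 mm long, lying flat

How it is judged:
By the outcome, as a careful person would: the job done as asked, in the order asked, and still so for the second after the job is handed in, with the robot touching nothing.
It also fails if it takes over 61 s, if anything falls off the work surface, if the arm or the gripper's body presses on something with over 40 N, if the wrist force passes 120 N, or if a joint passes its speed limit or range.

ROBOT

A 7-joint arm with a two-finger parallel gripper is mounted at the origin on a cart in front of the work surface, level with it; the furniture and walls round the work are solid. World frame = base frame: x ahead of the robot, y to its left, z up, the work surface at z = 0. Lengths are in m, angles in rad, forces in N, time in s.
With the tool pointing down it reaches from about 0.4 to 0.85 m from the base axis. Payload 4.5 kg.
Tool frame: the origin (TCP) lies between the finger pads; the fingertips stand 19 mm ahead of it and the grasp point (between the pads) is the TCP; z points along the fingers, y is the line along which they close (so a half turn about z gives the same grasp; the last joint's range is limited). The gripper opens to 85 mm and grips with 20 to 120 N. Pads are 22 mm wide; open, the fingers measure 114 mm over their backs; the gripper's body (76 mm by 85 mm) begins 54 mm behind the grasp point. The pads swing forward as they close: fully open they stand 13 mm farther back than shut.
Start: joints at [-1.112, 0.689, -0.195, 1.565, 0.157, 0.902, -0.215], TCP at [0.258, 0.569, 0.224] pointing down, gripper open.
Joint ranges: [-3.01, 3.01], [-0.46, 2.08], [-1.47, 1.51], [0.13, 2.56], [-1, 4.14], [0.04, 2.09], [-2.66, 2.66]. Speed limits (rad/s): [2.57, 2.57, 3.14, 3.14, 3.14, 3.14, 3.14].

INTERFACE

Orientations are given as a 3x3 rotation matrix whose columns are the frame's x, y, z axes.
In Python, from cell import manip, imaging gives the robot as it stands. The module is installed in compiled form; this text tells all that it offers.
- The arm moves only by the tool jog_arm, never from a script. Its argument "deltas" is a list of rows, each a list of 6 numbers: the shift along the world's x, y, z in cm, then the turn, a rotation vector about the world's x, y, z in degrees. In form: [[dx, dy, dz, ax, ay, az], ...]. A call has exactly 10 rows; each row shifts and turns the commanded pose from where the row before left it; what a row does not reach is not made up. A row lasts 1/12 s, in which the tool goes at most 41.7 mm and 7.16 degrees, less where a joint would pass 70% of its speed; a pose out of reach is approached as far as the arm can. A call is refused whole if a number of a shift passes 4.17 or a number of a turn 7.16, either way. A call with a gripper value outside its range is refused whole. "claw" is the opening, from -1 (shut) to 1 (fully open), so that 0 is half open, set as the call begins (left out, the last holds). The fingers move at their own pace and stop on an object; the grip force is fixed at half the most. Time passes only in rows, so rows that do not move let the fingers close, or fill a call up. It gives the time, the measured TCP pose, the force, the opening and the grip force at its end, in the units of the state.
- manip.read_state(): the state, without advancing time (a new reading comes with each control period).
- imaging.grab_frame(name): name is "scene" or "side" or "wrist"; returns the picture (384x512x3 uint8, blue, green, red); there is no depth.
- imaging.camera_params(name): a dict with "fovy" (degrees; the focal length in pixels is half the picture's height over the tangent of half this angle, whatever the lens; pixels are square), "cx", "cy" (the principal point, pixels), "rvec" (rotation vector, rad) and "tvec" (3), from world to camera coordinates, as OpenCV has them; the wrist camera has in their place "tool_from_camera" (4x4, takes a point from camera to tool coordinates, whose origin is the TCP and whose axes are the flange's). Camera axes: x right, y down, z forward; pixel columns grow to the right and rows downward; lengths in m; the calibration is good to about 2 mm. A picture is of the moment at which its call begins: read the wrist's pose just before it. camera_params takes no time and is no camera call.
- manip.close_job(): hands the job in; it is judged then, once.
The state is a dict: "t": time; "joints": joint angles; "qd": joint speeds; "tau": joint torques, N m; "position": TCP position; "orientation": TCP orientation; "ft_force": force on the tool from outside, world axes, zero at the start; "ft_torque": the same for the moment, N m; "grip_width": opening from 0.0 (shut) to 1.0 (fully open); "finger_force": force on a finger pad.
Only numpy, scipy, OpenCV 4.12 (cv2) and the standard library are available. Lean on these libraries where they do the work, as an engineer would, in place of code of your own. Each camera call takes 0.05 s, during which the arm holds its last target. There are 200 camera calls.

## Working session

There is one attempt and no reset: what is moved stays moved. The work goes in short steps, Python scripts to look and compute and a tool call to move; the robot and the scene stay as the last step left them, time stands still between calls to the robot, and variables do not carry over. Pictures are saved under pics/ and viewed, at most 10 in all, crops included, and the job is handed in when it is done.

Besides the shell and the picture viewer there is one more tool, called after ">>>" as name([rows], argument=value, ...), one row to a line, values as JSON. jog_arm: Moves the arm, as the interface text tells. Its arguments: {"type":"object","properties":{"deltas":{"type":"array"},"claw":{"type":"number"}},"required":["deltas"]}

```bash
mkdir -p pics; cat > h.py <<'E'
import numpy as np, cv2
from cell import manip, imaging
def K(p): 
    f=192/np.tan(np.radians(p['fovy'])/2); return np.array([[f,0,p['cx']],[0,f,p['cy']],[0,0,1]])
def pose(name,st=None):
    p=imaging.camera_params(name)
    if name=='wrist':
        T=np.eye(4);T[:3,:3]=st['orientation'];T[:3,3]=st['position']
        C=np.linalg.inv(T@np.array(p['tool_from_camera'])); return K(p),C[:3,:3],C[:3,3]
    return K(p),cv2.Rodrigues(np.array(p['rvec'],float))[0],np.array(p['tvec'],float).ravel()
def ray(cam,uv,z):
    k,R,t=cam; d=R.T@np.linalg.inv(k)@np.array([uv[0],uv[1],1.]); c=-R.T@t
    return c+d*(z-c[2])/d[2]
def proj(cam,X):
    k,R,t=cam; q=k@(R@np.asarray(X,float)+t); return q[:2]/q[2]
E
python3 - <<'E'
from h import *
s=manip.read_state();print(s)
a=imaging.grab_frame('scene');b=imaging.grab_frame('side')
cv2.imwrite('pics/scene1.png',cv2.resize(a,(800,600),interpolation=cv2.INTER_CUBIC));cv2.imwrite('pics/side1.png',cv2.resize(b,(800,600),interpolation=cv2.INTER_CUBIC))
np.save('a.npy',a);np.save('b.npy',b)
for n in('scene','side','wrist'):print(imaging.camera_params(n))
E
```

```text
{'t': 0.0, 'joints': array([-1.11222067,  0.69000854, -0.19448449,  1.56640258,  0.15729356,
        0.90250843, -0.21509734]), 'qd': array([ 1.98563511e-03, -9.55955802e-05,  3.63755169e-04,  8.83027965e-04,
        2.15037208e-04,  5.58802145e-04,  8.07302776e-04]), 'tau': array([ 7.92096180e-04, -5.39601624e+01, -1.26655273e+00, -1.58546054e+01,
        9.08382732e-03,  9.16301185e-03,  3.39837129e-06]), 'position': array([0.25734729, 0.56879042, 0.2232524 ]), 'orientation': array([[-9.11159082e-01,  4.12054245e-01, -6.53753181e-04],
       [ 4.12054734e-01,  9.11157270e-01, -1.82352927e-03],
       [-1.55721011e-04, -1.93090735e-03, -9.99998124e-01]]), 'ft_force': array([-0.02057976,  0.88760085, -0.80393851]), 'ft_torque': array([ 0.01590029, -0.00033781, -0.05480037]), 'finger_force': 0.0, 'grip_width': 1.0009352337825252}
{'fovy': 42.796538824564024, 'cx': 259.7230141910921, 'cy': 193.7377627887244, 'rvec': array([ 1.43448072, -2.05573351,  0.9233467 ]), 'tvec': array([-0.03904397,  0.4043123 ,  1.01631802])}
{'fovy': 57.689996072630926, 'cx': 255.52678658419933, 'cy': 182.83924144294278, 'rvec': array([ 2.18901911, -1.4096652 ,  0.4574378 ]), 'tvec': array([-0.43844218,  0.31783693,  0.69604209])}
{'fovy': 61.27611291722352, 'cx': 259.56354763176864, 'cy': 191.35811207320774, 'tool_from_camera': array([[ 3.42708840e-04, -9.64349407e-01, -2.64632016e-01,
         6.67388242e-02],
       [ 9.99999597e-01,  5.50052424e-04, -7.09415395e-04,
         7.24178348e-04],
       [ 8.29685798e-04, -2.64631667e-01,  9.64349207e-01,
        -1.49714142e-01],
       [ 0.00000000e+00,  0.00000000e+00,  0.00000000e+00,
         1.00000000e+00]])}
```

View pics/scene1.png

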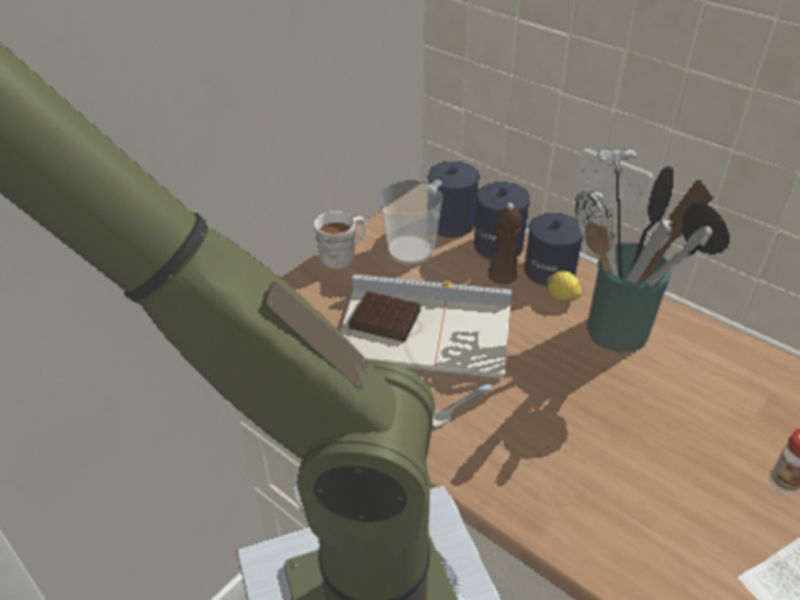

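View pics/side1.png

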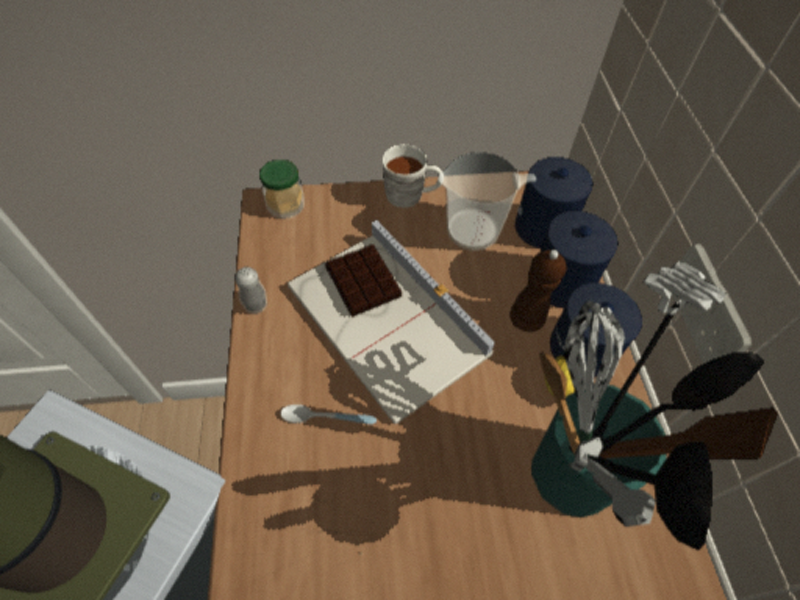

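Both views show the board. In the side view (800x600 scale) the near marble corners are about (290,285) and (397,420), and the red line runs from (352,359) to (436,303). The slab's top corners are about (327,259), (367,245), (401,291) and (362,314). Next I'll get rough positions.

```bash
python3 - <<'E'
from h import *
c=pose('side')
def P(n,uv,z): print(n,np.round(ray(c,np.array(uv)/1.5625,z),3))
P('nearL',(290,285),.018);P('nearR',(397,420),.018);P('lineN',(352,359),.018);P('lineF',(436,303),.018)
for u in [(327,259),(367,245),(401,291),(362,314)]:P('slabtop',u,.042)
P('fenceTopL inner',(374,230),.05);P('fenceTopR',(490,352),.05)
P('salt',(253,308),0);P('jar',(284,215),0);P('mug',(404,203),0);P('spoon',(290,413),0);P('spoon2',(376,420),0);P('pepper',(530,325),0)
c=pose('scene')
P('sc nearR',(504,374),.018);P('sc lineN',(435,364),.018);P('lineF',(445,303),.018)
for u in [(348,318),(367,293),(420,305),(405,337)]:P('sc slabtop',u,.042)
E
```

```text
nearL [ 0.45  -0.08   0.018]
nearR [ 0.313 -0.336  0.018]
lineN [ 0.372 -0.235  0.018]
lineF [ 0.519 -0.313  0.018]
slabtop [ 0.508 -0.121  0.042]
slabtop [ 0.563 -0.168  0.042]
slabtop [ 0.501 -0.258  0.042]
slabtop [ 0.437 -0.221  0.042]
fenceTopL inner [ 0.592 -0.167  0.05 ]
fenceTopR [ 0.452 -0.423  0.05 ]
salt [ 0.395 -0.04   0.   ]
jar [0.592 0.02  0.   ]
mug [ 0.714 -0.17   0.   ]
spoon [ 0.264 -0.188  0.   ]
spoon2 [ 0.306 -0.306  0.   ]
pepper [ 0.554 -0.464  0.   ]
sc nearR [ 0.308 -0.334  0.018]
sc lineN [ 0.371 -0.232  0.018]
lineF [ 0.512 -0.309  0.018]
sc slabtop [ 0.509 -0.119  0.042]
sc slabtop [ 0.563 -0.172  0.042]
sc slabtop [ 0.498 -0.253  0.042]
sc slabtop [ 0.428 -0.198  0.042]
```

>>> jog_arm([
  [1.1, -2.8, 0.1, 0, 0, 0],
  [1.1, -2.8, 0.1, 0, 0, 0],
  [1.1, -2.8, 0.1, 0, 0, 0],
  [1.1, -2.8, 0.1, 0, 0, 0],
  [1.1, -2.8, 0.1, 0, 0, 0],
  [1.1, -2.8, 0.1, 0, 0, 0],
  [1.1, -2.8, 0.1, 0, 0, 0],
  [1.1, -2.8, 0.1, 0, 0, 0],
  [1.1, -2.8, 0.1, 0, 0, 0],
  [1.1, -2.8, 0.1, 0, 0, 0],
], claw=0.2)

```text
t: 0.93
position: [0.3677, 0.2879, 0.234]
orientation: [[-0.911, 0.412, -0.0], [0.412, 0.911, -0.0], [0.0, -0.001, -1.0]]
ft_force: [0.2, 0.2, -0.4]
grip_width: 0.602
finger_force: 0.0
```

>>> jog_arm([
  [1.1, -2.8, 0.1, 0, 0, 0],
  [1.1, -2.8, 0.1, 0, 0, 0],
  [1.1, -2.8, 0.1, 0, 0, 0],
  [1.1, -2.8, 0.1, 0, 0, 0],
  [1.1, -2.8, 0.1, 0, 0, 0],
  [1.1, -2.8, 0.1, 0, 0, 0],
  [1.1, -2.8, 0.1, 0, 0, 0],
  [1.1, -2.8, 0.1, 0, 0, 0],
  [1.1, -2.8, 0.1, 0, 0, 0],
  [1.1, -2.8, 0.1, 0, 0, 0],
])

```text
t: 1.77
position: [0.4776, 0.0079, 0.244]
orientation: [[-0.911, 0.412, -0.001], [0.412, 0.911, 0.0], [0.001, -0.0, -1.0]]
ft_force: [0.6, 0.2, -0.0]
grip_width: 0.605
finger_force: 0.0
```

>>> jog_arm([
  [1.1, -2.8, 0.1, 0, 0, 0],
  [1.1, -2.8, 0.1, 0, 0, 0],
  [1.1, -2.8, 0.1, 0, 0, 0],
  [1.1, -2.8, 0.1, 0, 0, 0],
  [1.1, -2.8, 0.1, 0, 0, 0],
  [1.1, -2.8, 0.1, 0, 0, 0],
  [1.1, -2.8, 0.1, 0, 0, 0],
  [1.1, -2.8, 0.1, 0, 0, 0],
  [1.1, -2.8, 0.1, 0, 0, -2],
  [0, -1.0, 0, 0, 0, -2],
])

```text
t: 2.6
position: [0.5773, -0.2582, 0.2525]
orientation: [[-0.877, 0.481, 0.001], [0.481, 0.877, -0.003], [-0.002, -0.002, -1.0]]
ft_force: [0.2, -0.7, 0.9]
grip_width: 0.603
finger_force: 0.0
```

```bash
cat > w.py <<'E'
from h import *
import sys,pickle
def wrist(n):
    s=manip.read_state(); a=imaging.grab_frame('wrist')
    pickle.dump((s,a),open(n+'.pkl','wb'))
    cv2.imwrite(f'pics/{n}.png',cv2.resize(a,(800,600),interpolation=cv2.INTER_CUBIC))
    print({k:np.round(s[k],4) for k in('t','position','orientation','ft_force','grip_width')})
if __name__=='__main__': wrist(sys.argv[1])
E
python3 w.py w1
```

```text
{'t': np.float64(2.6), 'position': array([ 0.5773, -0.2582,  0.2525]), 'orientation': array([[-0.8768,  0.4809,  0.0011],
       [ 0.4809,  0.8768, -0.0031],
       [-0.0025, -0.0022, -1.    ]]), 'ft_force': array([ 0.2142, -0.7244,  0.8517]), 'grip_width': np.float64(0.6027)}
```

View pics/w1.png

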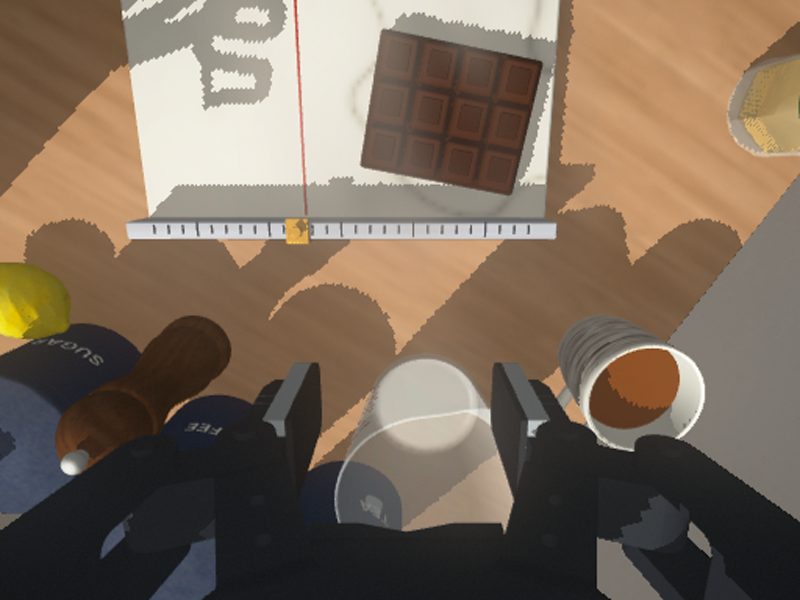

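The wrist view shows the slab's top corners at about (381,29), (542,62), (513,194) and (361,167). The inner edge of the fence top runs from (128,221) to (556,223), and the red line from (296,2) to (305,213).

```bash
python3 - <<'E'
from h import *
import pickle
s,a=pickle.load(open('w1.pkl','rb')); c=pose('wrist',s)
P=lambda uv,z: ray(c,(np.array(uv)+.5)/1.5625-.5,z)[:2]
fr,fl=P((128,221),.05),P((556,223),.05)
y=(fl-fr); L=np.linalg.norm(y); y/=L; x=np.array([y[1],-y[0]])
mid=(fl+fr)/2; C=mid-.078*x
B=lambda p:np.round([(p-C)@x*1e3,(p-C)@y*1e3],1)
print('L',L,'yaw',np.degrees(np.arctan2(x[1],x[0])),'C',C)
for u in[(296,2),(305,213),(300,100)]:print('line',B(P(u,.018)))
q=[P(u,.042) for u in[(381,29),(542,62),(513,194),(361,167)]]
for i in range(4):print('slab',q[i],B(q[i]),np.linalg.norm(q[i]-q[i-1]))
print('c',B(np.mean(q,0)),np.mean(q,0)); print('toolyaw',np.degrees(np.arctan2(s['orientation'][1,1],s['orientation'][0,1])),np.degrees(np.arctan2(y[1],y[0])))
c2=pose('side')
for f in (fl,fr): print('side pred',proj(c2,[*f,.05])*1.5625)
# red line, automated
h=cv2.cvtColor(a,cv2.COLOR_BGR2HSV);g=a.astype(int)
m=(g[...,2]-g[...,1]>40)&(g[...,2]-g[...,0]>40);m[:, :180]=0;m[:,200:]=0;m[135:]=0
v,u=np.nonzero(m);p=np.polyfit(v,u,1);print(len(v),p)
for vv in(5,60,130):print(B(ray(c,(np.polyval(p,vv),vv),.018)[:2]))
E
```

```text
L 0.296386920713916 yaw -28.971256928241484 C [ 0.46580812 -0.24718109]
line [-66.4 -30.8]
line [ 75.2 -31.6]
line [ -4.3 -31.3]
slab [ 0.44017964 -0.20122484] [-44.7  27.8] 0.08711512373152445
slab [ 0.50768157 -0.11870503] [-25.6 132.7] 0.10661158112330672
slab [ 0.57499349 -0.17171845] [ 59.  118.9] 0.08568149281802402
slab [ 0.50829398 -0.25553397] [41.2 13.3] 0.10711612800829501
c [ 7.5 73.2] [ 0.50778717 -0.18679557]
toolyaw 61.25515771889662 61.02874307175852
side pred [371.43192977 222.04392621]
side pred [487.09416678 344.50339501]
226 [5.16735413e-02 1.88388665e+02]
[-62.7 -31.6]
[ -8.2 -31.4]
[ 68.1 -31.2]
```

>>> jog_arm([
  [-1.42, 1.11, 0, 0, 0, 0],
  [-1.42, 1.11, 0, 0, 0, 0],
  [-1.42, 1.11, 0, 0, 0, 0],
  [-1.42, 1.11, 0, 0, 0, 0],
  [-1.42, 1.11, 0, 0, 0, 0],
  [-1.42, 1.11, 0, 0, 0, 0],
  [-1.42, 1.11, 0, 0, 0, 0],
  [-1.42, 1.11, 0, 0, 0, 0],
  [-1.42, 1.11, 0, 0, 0, 0],
  [-1.42, 1.11, 0, 0, 0, -0.2],
])

```text
t: 3.48
position: [0.4329, -0.1395, 0.253]
orientation: [[-0.88, 0.476, -0.001], [0.476, 0.88, 0.001], [0.001, 0.0, -1.0]]
ft_force: [1.3, 1.0, 0.7]
grip_width: 0.602
finger_force: 0.0
```

>>> jog_arm([
  [0, 0, -2.2, 0, 0, 0],
  [0, 0, -2.2, 0, 0, 0],
  [0, 0, -2.2, 0, 0, 0],
  [0, 0, -2.2, 0, 0, 0],
  [0, 0, -2.2, 0, 0, 0],
  [0, 0, -2.2, 0, 0, 0],
  [0, 0, -2.2, 0, 0, 0],
  [0, 0, -2.2, 0, 0, 0],
  [0, 0, -1.8, 0, 0, 0],
  [0, 0, -1.2, 0, 0, 0],
])

```text
t: 4.32
position: [0.4334, -0.1397, 0.0458]
orientation: [[-0.88, 0.476, -0.002], [0.476, 0.88, 0.002], [0.003, 0.0, -1.0]]
ft_force: [0.0, 0.2, 0.7]
grip_width: 0.599
finger_force: 0.0
```

```bash
python3 - <<'E'
from h import *
s=manip.read_state();print(s['position'],s['orientation'],s['ft_force'])
b=imaging.grab_frame('side');x0,y0=150,120
cv2.imwrite('pics/side2.png',cv2.resize(b[y0:y0+120,x0:x0+160],(800,600),interpolation=cv2.INTER_CUBIC))
E
```

```text
[ 0.43340168 -0.13969633  0.04577764] [[-8.79510281e-01  4.75874109e-01 -2.34497730e-03]
 [ 4.75871263e-01  8.79513330e-01  1.68629004e-03]
 [ 2.86490057e-03  3.67202120e-04 -9.99995829e-01]] [0.04509626 0.19734016 0.67094171]
```

View pics/side2.png

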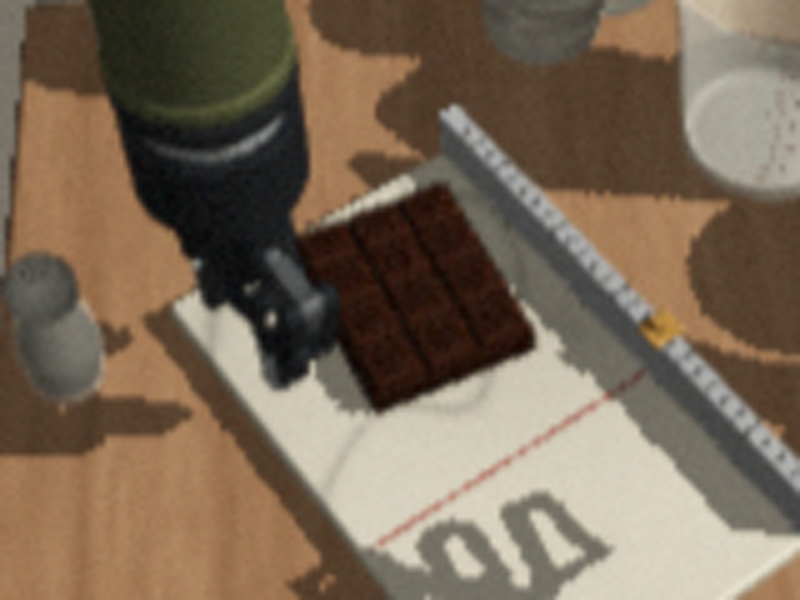

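The right fingertip sits at about crop (282,382), full picture (206.4,196.4). It is in front of the slab's near side.

```bash
python3 - <<'E'
from h import *
s=manip.read_state();c=pose('side');T=s['orientation'];p=s['position']
for tx in(-.011,0,.011):
  for ty in(-.027,-.04):
    for tz in(0,.006,.012,.019): print(tx,ty,tz,np.round((proj(c,p+T@[tx,ty,tz])-[150,120])*5))
E
```

```text
-0.011 -0.027 0 [305. 375.]
-0.011 -0.027 0.006 [306. 382.]
-0.011 -0.027 0.012 [307. 388.]
-0.011 -0.027 0.019 [308. 396.]
-0.011 -0.04 0 [320. 393.]
-0.011 -0.04 0.006 [321. 400.]
-0.011 -0.04 0.012 [322. 407.]
-0.011 -0.04 0.019 [323. 414.]
0 -0.027 0 [286. 387.]
0 -0.027 0.006 [287. 393.]
0 -0.027 0.012 [288. 400.]
0 -0.027 0.019 [290. 407.]
0 -0.04 0 [301. 405.]
0 -0.04 0.006 [302. 412.]
0 -0.04 0.012 [303. 418.]
0 -0.04 0.019 [304. 426.]
0.011 -0.027 0 [267. 398.]
0.011 -0.027 0.006 [268. 405.]
0.011 -0.027 0.012 [269. 411.]
0.011 -0.027 0.019 [271. 419.]
0.011 -0.04 0 [281. 417.]
0.011 -0.04 0.006 [282. 423.]
0.011 -0.04 0.012 [284. 430.]
0.011 -0.04 0.019 [285. 437.]
```

>>> jog_arm([
  [-0.02, -0.04, -0.1, 0, 0, -0.06],
  [-0.02, -0.04, -0.1, 0, 0, -0.06],
  [-0.02, -0.04, -0.1, 0, 0, -0.06],
  [-0.02, -0.04, -0.1, 0, 0, -0.06],
  [-0.02, -0.04, -0.1, 0, 0, -0.06],
  [-0.02, -0.04, -0.1, 0, 0, -0.06],
  [-0.02, -0.04, -0.1, 0, 0, -0.06],
  [-0.02, -0.04, -0.1, 0, 0, -0.06],
  [-0.02, -0.04, -0.1, 0, 0, -0.06],
  [-0.02, -0.04, 0, 0, 0, -0.06],
])

```text
t: 5.2
position: [0.4325, -0.1455, 0.038]
orientation: [[-0.873, 0.487, -0.0], [0.487, 0.873, 0.0], [0.0, -0.0, -1.0]]
ft_force: [-0.2, 0.7, -0.1]
grip_width: 0.601
finger_force: 0.0
```

>>> jog_arm([
  [0, 0, -0.1, 0, 0, 0],
  [0, 0, -0.1, 0, 0, 0],
  [0, 0, -0.1, 0, 0, 0],
  [0, 0, -0.1, 0, 0, 0],
  [0, 0, -0.1, 0, 0, 0],
  [0, 0, 0, 0, 0, 0],
  [0, 0, 0, 0, 0, 0],
  [0, 0, 0, 0, 0, 0],
  [0, 0, 0, 0, 0, 0],
  [0, 0, 0, 0, 0, 0],
])

```text
t: 6.03
position: [0.4326, -0.1455, 0.0332]
orientation: [[-0.873, 0.487, 0.0], [0.487, 0.873, 0.0], [-0.0, 0.0, -1.0]]
ft_force: [0.8, 0.3, -0.2]
grip_width: 0.597
finger_force: 0.0
```

```bash
python3 - <<'E'
from h import *
s=manip.read_state();print(s['position'],s['ft_force'])
b=imaging.grab_frame('side');x0,y0=175,140
cv2.imwrite('pics/side3.png',cv2.resize(b[y0:y0+75,x0:x0+100],(800,600),interpolation=cv2.INTER_CUBIC))
c=pose('side');T=s['orientation'];p=s['position']
for ty in(-.027,-.04):
    for tz in(0,.006,.012,.019): print(ty,tz,np.round((proj(c,p+T@[0,ty,tz])-[x0,y0])*8))
E
```

```text
[ 0.43259017 -0.14554201  0.03317145] [ 0.7820452   0.29608822 -0.20615795]
-0.027 0 [277. 487.]
-0.027 0.006 [279. 497.]
-0.027 0.012 [281. 507.]
-0.027 0.019 [283. 519.]
-0.04 0 [301. 516.]
-0.04 0.006 [302. 526.]
-0.04 0.012 [304. 537.]
-0.04 0.019 [306. 548.]
```

View pics/side3.png

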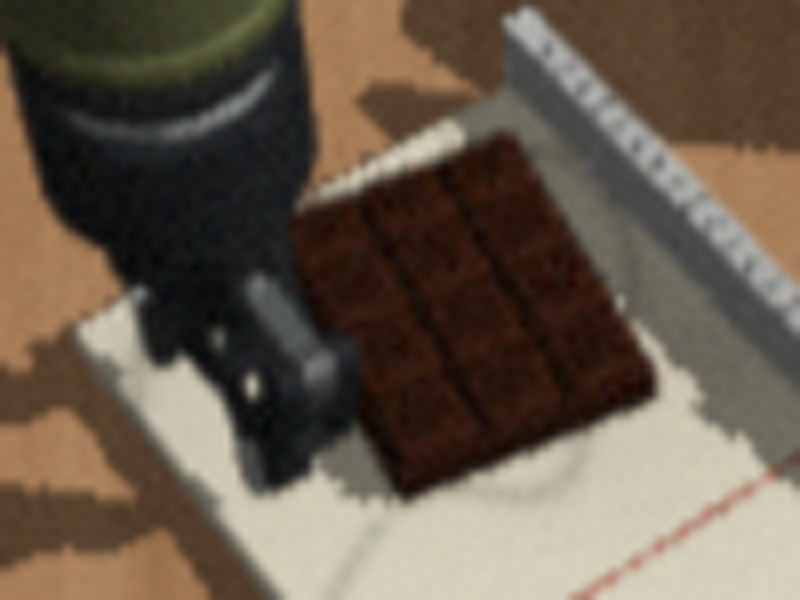

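>>> jog_arm([
  [0, 0, -0.1, 0, 0, 0],
  [0, 0, -0.1, 0, 0, 0],
  [0, 0, -0.1, 0, 0, 0],
  [0, 0, -0.1, 0, 0, 0],
  [0, 0, -0.1, 0, 0, 0],
  [0, 0, 0, 0, 0, 0],
  [0, 0, 0, 0, 0, 0],
  [0, 0, 0, 0, 0, 0],
  [0, 0, 0, 0, 0, 0],
  [0, 0, 0, 0, 0, 0],
])

```text
t: 6.92
position: [0.4326, -0.1455, 0.0282]
orientation: [[-0.873, 0.487, 0.0], [0.487, 0.873, 0.0], [-0.0, 0.0, -1.0]]
ft_force: [0.4, 0.3, -0.1]
grip_width: 0.598
finger_force: 0.0
```

>>> jog_arm([
  [0.17, -0.1, 0, 0, 0, 0],
  [0.18, -0.1, 0, 0, 0, 0],
  [0.17, -0.1, 0, 0, 0, 0],
  [0.18, -0.09, 0, 0, 0, 0],
  [0.17, -0.1, 0, 0, 0, 0],
  [0.18, -0.1, 0, 0, 0, 0],
  [0.17, -0.1, 0, 0, 0, 0],
  [0.18, -0.09, 0, 0, 0, 0],
  [0.17, -0.1, 0, 0, 0, 0],
  [0.18, -0.1, 0, 0, 0, 0],
])

```text
t: 7.75
position: [0.4502, -0.1554, 0.0281]
orientation: [[-0.873, 0.487, -0.0], [0.487, 0.873, 0.0], [0.0, 0.0, -1.0]]
ft_force: [0.0, -0.2, 0.8]
grip_width: 0.597
finger_force: 0.0
```

>>> jog_arm([
  [0.17, -0.1, 0, 0, 0, 0],
  [0.18, -0.1, 0, 0, 0, 0],
  [0.17, -0.1, 0, 0, 0, 0],
  [0.18, -0.09, 0, 0, 0, 0],
  [0.17, -0.1, 0, 0, 0, 0],
  [0.18, -0.1, 0, 0, 0, 0],
  [0.17, -0.1, 0, 0, 0, 0],
  [0.18, -0.09, 0, 0, 0, 0],
  [0.17, -0.1, 0, 0, 0, 0],
  [0.18, -0.1, 0, 0, 0, 0],
])

```text
t: 8.58
position: [0.4678, -0.1653, 0.0281]
orientation: [[-0.873, 0.487, 0.0], [0.487, 0.873, 0.0], [-0.0, 0.0, -1.0]]
ft_force: [-2.2, 0.2, 0.5]
grip_width: 0.595
finger_force: 1.1
```

```bash
cat > b.py <<'E'
from h import *
C=np.array([.46581,-.24718]);a=np.radians(-28.97);X=np.array([np.cos(a),np.sin(a)]);Y=np.array([-X[1],X[0]])
def st():
    s=manip.read_state();d=s['position'][:2]-C;f=s['ft_force'][:2]
    print('t',s['t'],'board xy mm',np.round([d@X*1e3,d@Y*1e3],1),'z',s['position'][2],'F',np.round([f@X,f@Y,s['ft_force'][2]],1),'yaw',np.degrees(np.arctan2(s['orientation'][1,1],s['orientation'][0,1])))
    return s
if __name__=='__main__':st()
E
python3 b.py
```

```text
t 8.5833 board xy mm [-37.9  72.6] z 0.028104187242823448 F [-2.  -0.9  0.5] yaw 60.86206877933143
```

>>> jog_arm([
  [0.09, -0.05, 0, 0, 0, 0],
  [0.09, -0.05, 0, 0, 0, 0],
  [0.09, -0.05, 0, 0, 0, 0],
  [0.09, -0.05, 0, 0, 0, 0],
  [0.09, -0.05, 0, 0, 0, 0],
  [0.09, -0.05, 0, 0, 0, 0],
  [0.09, -0.05, 0, 0, 0, 0],
  [0.09, -0.05, 0, 0, 0, 0],
  [0.05, -0.03, 0, 0, 0, 0],
  [0.05, -0.03, 0, 0, 0, 0],
])

```text
t: 9.42
position: [0.4758, -0.1697, 0.0281]
orientation: [[-0.874, 0.487, 0.0], [0.487, 0.874, 0.0], [0.0, 0.0, -1.0]]
ft_force: [-2.4, 1.1, 0.1]
grip_width: 0.602
finger_force: 1.2
```

```bash
python3 - <<'E'
from b import *
s=st()
b=imaging.grab_frame('side');x0,y0=185,135
cv2.imwrite('pics/side4.png',cv2.resize(b[y0:y0+75,x0:x0+100],(800,600),interpolation=cv2.INTER_CUBIC))
E
```

```text
t 9.4167 board xy mm [-28.8  72.7] z 0.02809688042227867 F [-2.6 -0.2  0.1] yaw 60.86867228069722
```

View pics/side4.png

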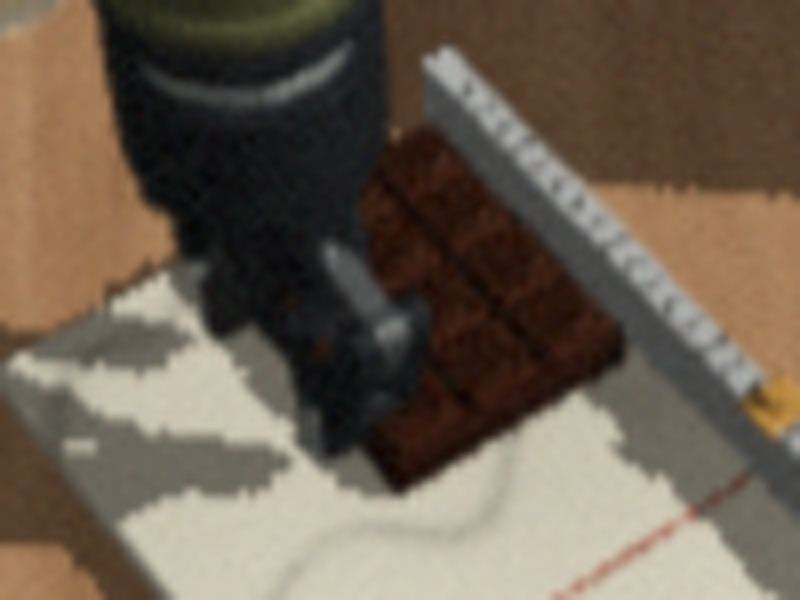

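>>> jog_arm([
  [0.009, -0.005, 0, 0, 0, 0],
  [0.009, -0.005, 0, 0, 0, 0],
  [0.009, -0.005, 0, 0, 0, 0],
  [0.009, -0.005, 0, 0, 0, 0],
  [0.009, -0.005, 0, 0, 0, 0],
  [0.009, -0.005, 0, 0, 0, 0],
  [0.009, -0.005, 0, 0, 0, 0],
  [0.009, -0.005, 0, 0, 0, 0],
  [0.009, -0.005, 0, 0, 0, 0],
  [0.009, -0.005, 0, 0, 0, 0],
])

```text
t: 10.3
position: [0.4767, -0.1702, 0.0281]
orientation: [[-0.873, 0.487, 0.0], [0.487, 0.873, 0.0], [-0.0, 0.0, -1.0]]
ft_force: [-1.5, 0.5, 0.2]
grip_width: 0.603
finger_force: 1.3
```

```bash
python3 b.py
```

```text
t 10.3 board xy mm [-27.8  72.7] z 0.02812481670705 F [-1.6 -0.3  0.2] yaw 60.86761037481067
```

>>> jog_arm([
  [0.009, -0.005, 0, 0, 0, 0],
  [0.009, -0.005, 0, 0, 0, 0],
  [0.009, -0.005, 0, 0, 0, 0],
  [0.009, -0.005, 0, 0, 0, 0],
  [0.009, -0.005, 0, 0, 0, 0],
  [0.009, -0.005, 0, 0, 0, 0],
  [0.009, -0.005, 0, 0, 0, 0],
  [0.009, -0.005, 0, 0, 0, 0],
  [0.009, -0.005, 0, 0, 0, 0],
  [0.009, -0.005, 0, 0, 0, 0],
])

```text
t: 11.13
position: [0.4776, -0.1707, 0.0281]
orientation: [[-0.874, 0.487, 0.0], [0.487, 0.874, 0.0], [-0.0, 0.0, -1.0]]
ft_force: [-2.6, 1.4, -0.9]
grip_width: 0.601
finger_force: 1.3
```

```bash
python3 b.py
```

```text
t 11.1333 board xy mm [-26.7  72.7] z 0.028106058735875322 F [-3.  -0.  -0.9] yaw 60.86836531443907
```

>>> jog_arm([
  [0.009, -0.005, 0, 0, 0, 0],
  [0.009, -0.005, 0, 0, 0, 0],
  [0.009, -0.005, 0, 0, 0, 0],
  [0.009, -0.005, 0, 0, 0, 0],
  [0.009, -0.005, 0, 0, 0, 0],
  [0.009, -0.005, 0, 0, 0, 0],
  [0.009, -0.005, 0, 0, 0, 0],
  [0.009, -0.005, 0, 0, 0, 0],
  [0.009, -0.005, 0, 0, 0, 0],
  [0.009, -0.005, 0, 0, 0, 0],
])

```text
t: 11.97
position: [0.4785, -0.1712, 0.0281]
orientation: [[-0.873, 0.487, 0.0], [0.487, 0.873, 0.0], [-0.0, 0.0, -1.0]]
ft_force: [-2.4, 1.1, 0.1]
grip_width: 0.599
finger_force: 1.3
```

>>> jog_arm([
  [0.009, -0.005, 0, 0, 0, 0],
  [0.009, -0.005, 0, 0, 0, 0],
  [0.009, -0.005, 0, 0, 0, 0],
  [0.009, -0.005, 0, 0, 0, 0],
  [0.009, -0.005, 0, 0, 0, 0],
  [0.009, -0.005, 0, 0, 0, 0],
  [0.009, -0.005, 0, 0, 0, 0],
  [0.009, -0.005, 0, 0, 0, 0],
  [0.009, -0.005, 0, 0, 0, 0],
  [0.009, -0.005, 0, 0, 0, 0],
])

```text
t: 12.8
position: [0.4794, -0.1717, 0.0281]
orientation: [[-0.873, 0.487, 0.0], [0.487, 0.873, 0.0], [-0.0, 0.0, -1.0]]
ft_force: [-1.7, 2.3, 0.1]
grip_width: 0.601
finger_force: 1.3
```

>>> jog_arm([
  [0.009, -0.005, 0, 0, 0, 0],
  [0.009, -0.005, 0, 0, 0, 0],
  [0.009, -0.005, 0, 0, 0, 0],
  [0.009, -0.005, 0, 0, 0, 0],
  [0.009, -0.005, 0, 0, 0, 0],
  [0.009, -0.005, 0, 0, 0, 0],
  [0.009, -0.005, 0, 0, 0, 0],
  [0.009, -0.005, 0, 0, 0, 0],
  [0.009, -0.005, 0, 0, 0, 0],
  [0.009, -0.005, 0, 0, 0, 0],
])

```text
t: 13.63
position: [0.4803, -0.1722, 0.0281]
orientation: [[-0.873, 0.487, 0.0], [0.487, 0.873, 0.0], [0.0, 0.0, -1.0]]
ft_force: [-1.6, 1.1, 0.8]
grip_width: 0.6
finger_force: 1.3
```

>>> jog_arm([
  [0.009, -0.005, 0, 0, 0, 0],
  [0.009, -0.005, 0, 0, 0, 0],
  [0.009, -0.005, 0, 0, 0, 0],
  [0.009, -0.005, 0, 0, 0, 0],
  [0.009, -0.005, 0, 0, 0, 0],
  [0.009, -0.005, 0, 0, 0, 0],
  [0.009, -0.005, 0, 0, 0, 0],
  [0.009, -0.005, 0, 0, 0, 0],
  [0.009, -0.005, 0, 0, 0, 0],
  [0.009, -0.005, 0, 0, 0, 0],
])

```text
t: 14.47
position: [0.4804, -0.1725, 0.0281]
orientation: [[-0.874, 0.487, -0.001], [0.487, 0.874, 0.0], [0.001, -0.0, -1.0]]
ft_force: [-5.0, 3.0, 0.8]
grip_width: 0.601
finger_force: 2.7
```

>>> jog_arm([
  [0.009, -0.005, 0, 0, 0, 0],
  [0.009, -0.005, 0, 0, 0, 0],
  [0.009, -0.005, 0, 0, 0, 0],
  [0.009, -0.005, 0, 0, 0, 0],
  [0.009, -0.005, 0, 0, 0, 0],
  [0.009, -0.005, 0, 0, 0, 0],
  [0.009, -0.005, 0, 0, 0, 0],
  [0.009, -0.005, 0, 0, 0, 0],
  [0.009, -0.005, 0, 0, 0, 0],
  [0.009, -0.005, 0, 0, 0, 0],
])

```text
t: 15.3
position: [0.4804, -0.1726, 0.028]
orientation: [[-0.874, 0.486, -0.003], [0.486, 0.874, 0.001], [0.003, -0.001, -1.0]]
ft_force: [-6.1, 3.6, 3.5]
grip_width: 0.598
finger_force: 3.4
```

```bash
python3 b.py; python3 b.py
```

```text
t 15.3 board xy mm [-23.3  72.3] z 0.028015513705307856 F [-7.1  0.2  3.5] yaw 60.89277363800926
t 15.3 board xy mm [-23.3  72.3] z 0.028015513705307856 F [-7.1  0.2  3.5] yaw 60.89277363800926
```

>>> jog_arm([
  [0.018, -0.01, 0, 0, 0, 0],
  [0.018, -0.01, 0, 0, 0, 0],
  [0.018, -0.01, 0, 0, 0, 0],
  [0.018, -0.01, 0, 0, 0, 0],
  [0.018, -0.01, 0, 0, 0, 0],
  [0.018, -0.01, 0, 0, 0, 0],
  [0.018, -0.01, 0, 0, 0, 0],
  [0, 0, 0, 0, 0, 0],
  [0, 0, 0, 0, 0, 0],
  [0, 0, 0, 0, 0, 0],
])

```text
t: 16.13
position: [0.4804, -0.1728, 0.028]
orientation: [[-0.874, 0.486, -0.005], [0.486, 0.874, 0.001], [0.005, -0.001, -1.0]]
ft_force: [-7.0, 4.7, 4.8]
grip_width: 0.597
finger_force: 4.4
```

```bash
python3 b.py
```

```text
t 16.1333 board xy mm [-23.2  72.2] z 0.027963282512268404 F [-8.4  0.7  4.8] yaw 60.9135202792896
```

>>> jog_arm([
  [0.036, -0.021, 0.003, 0, 0, 0],
  [0.036, -0.021, 0.003, 0, 0, 0],
  [0.036, -0.021, 0.003, 0, 0, 0],
  [0.036, -0.021, 0.003, 0, 0, 0],
  [0.036, -0.021, 0.003, 0, 0, 0],
  [0.036, -0.021, 0.003, 0, 0, 0],
  [0.036, -0.021, 0, 0, 0, 0],
  [0, 0, 0, 0, 0, 0],
  [0, 0, 0, 0, 0, 0],
  [0, 0, 0, 0, 0, 0],
])

```text
t: 16.97
position: [0.4805, -0.1729, 0.0279]
orientation: [[-0.874, 0.485, -0.01], [0.485, 0.874, 0.003], [0.01, -0.002, -1.0]]
ft_force: [-10.5, 7.2, 7.5]
grip_width: 0.596
finger_force: 6.6
```

```bash
python3 b.py
```

```text
t 16.9667 board xy mm [-23.1  72.1] z 0.02792277080067698 F [-12.7   1.2   7.5] yaw 60.96714750694676
```

>>> jog_arm([
  [0.03, -0.017, 0.004, 0, 0, 0],
  [0.03, -0.017, 0.004, 0, 0, 0],
  [0.03, -0.017, 0.004, 0, 0, 0],
  [0.03, -0.017, 0.004, 0, 0, 0],
  [0.03, -0.017, 0.004, 0, 0, 0],
  [0, 0, 0, 0, 0, 0],
  [0, 0, 0, 0, 0, 0],
  [0, 0, 0, 0, 0, 0],
  [0, 0, 0, 0, 0, 0],
  [0, 0, 0, 0, 0, 0],
])

```text
t: 17.8
position: [0.4805, -0.173, 0.0279]
orientation: [[-0.874, 0.485, -0.013], [0.485, 0.875, 0.004], [0.013, -0.003, -1.0]]
ft_force: [-12.0, 8.5, 8.0]
grip_width: 0.603
finger_force: 7.8
```

```bash
python3 b.py
```

```text
t 17.8 board xy mm [-23.1  72. ] z 0.027931049149450098 F [-14.6   1.6   8. ] yaw 60.99131755545716
```

>>> jog_arm([
  [0, 0, 0, 0, 0, 0],
  [0, 0, 0, 0, 0, 0],
  [0, 0, 0, 0, 0, 0],
  [0, 0, 0, 0, 0, 0],
  [0, 0, 0, 0, 0, 0],
  [0, 0, 0, 0, 0, 0],
  [0, 0, 0, 0, 0, 0],
  [0, 0, 0, 0, 0, 0],
  [0, 0, 0, 0, 0, 0],
  [0, 0, 0, 0, 0, 0],
])

```text
t: 18.63
position: [0.4805, -0.173, 0.0279]
orientation: [[-0.874, 0.485, -0.013], [0.485, 0.875, 0.004], [0.013, -0.003, -1.0]]
ft_force: [-12.6, 8.8, 8.2]
grip_width: 0.604
finger_force: 7.8
```

>>> jog_arm([
  [0, 0, 0, 0, 0, 0],
  [0, 0, 0, 0, 0, 0],
  [0, 0, 0, 0, 0, 0],
  [0, 0, 0, 0, 0, 0],
  [0, 0, 0, 0, 0, 0],
  [0, 0, 0, 0, 0, 0],
  [0, 0, 0, 0, 0, 0],
  [0, 0, 0, 0, 0, 0],
  [0, 0, 0, 0, 0, 0],
  [0, 0, 0, 0, 0, 0],
])

```text
t: 19.47
position: [0.4805, -0.173, 0.0279]
orientation: [[-0.874, 0.485, -0.013], [0.485, 0.875, 0.004], [0.013, -0.003, -1.0]]
ft_force: [-12.2, 8.6, 7.9]
grip_width: 0.601
finger_force: 7.8
```

>>> jog_arm([
  [-0.1, 0.06, 0, 0, 0, 0],
  [-0.2, 0.11, 0, 0, 0, 0],
  [-0.3, 0.17, 0, 0, 0, 0],
  [-0.5, 0.28, 0, 0, 0, 0],
  [-0.6, 0.33, 0, 0, 0, 0],
  [-0.6, 0.33, 0, 0, 0, 0],
  [-0.5, 0.28, 0, 0, 0, 0],
  [0, 0, 1.0, 0, 0, 0],
  [0, 0, 2.0, 0, 0, 0],
  [0, 0, 3.0, 0, 0, 0],
])

```text
t: 20.3
position: [0.4585, -0.1603, 0.0883]
orientation: [[-0.874, 0.486, -0.003], [0.486, 0.874, 0.001], [0.003, -0.001, -1.0]]
ft_force: [0.9, -0.7, -0.7]
grip_width: 0.604
finger_force: 0.0
```

>>> jog_arm([
  [0, 0, 2.0, 0, 0, 4.5],
  [0, 0, 2.0, 0, 0, 4.5],
  [0, 0, 2.0, 0, 0, 4.5],
  [0, 0, 2.0, 0, 0, 4.5],
  [0, 0, 2.0, 0, 0, 4.5],
  [0.5, 0, 2.0, 0, 0, 4.5],
  [0.5, 0, 2.0, 0, 0, 4.5],
  [0.5, 0, 2.0, 0, 0, 4.5],
  [0.5, 0, 0, 0, 0, 4.5],
  [0.5, 0, 0, 0, 0, 4.5],
])

```text
t: 21.13
position: [0.4855, -0.1612, 0.2508]
orientation: [[-0.961, -0.276, 0.004], [-0.276, 0.961, -0.002], [-0.003, -0.003, -1.0]]
ft_force: [-0.2, 0.4, -0.4]
grip_width: 0.601
finger_force: 0.0
```

>>> jog_arm([
  [0.6, 0, 0, 0, 0, 4.5],
  [0.6, 0, 0, 0, 0, 4.5],
  [0.6, 0, 0, 0, 0, 4.5],
  [0.6, 0, 0, 0, 0, 4.5],
  [0.6, 0, 0, 0, 0, 4.5],
  [0.6, 0, 0, 0, 0, 4.5],
  [0.6, 0, 0, 0, 0, 4.5],
  [0.6, 0, 0, 0, 0, 4.5],
  [0.6, 0, 0, 0, 0, 4.5],
  [0.6, 0, 0, 0, 0, 4.5],
])

```text
t: 21.97
position: [0.5445, -0.1611, 0.2493]
orientation: [[-0.484, -0.875, 0.001], [-0.875, 0.484, -0.001], [0.001, -0.001, -1.0]]
ft_force: [0.1, 0.1, -0.2]
grip_width: 0.6
finger_force: 0.0
```

```bash
python3 b.py; python3 w.py w2
```

```text
t 21.9667 board xy mm [ 27.2 113.4] z 0.24931755501741393 F [ 0.   0.1 -0.2] yaw 151.0502746994582
{'t': np.float64(21.9667), 'position': array([ 0.5445, -0.1611,  0.2493]), 'orientation': array([[-4.84e-01, -8.75e-01,  6.00e-04],
       [-8.75e-01,  4.84e-01, -1.10e-03],
       [ 7.00e-04, -1.10e-03, -1.00e+00]]), 'ft_force': array([ 0.0715,  0.1252, -0.1934]), 'grip_width': np.float64(0.5996)}
```

View pics/w2.png

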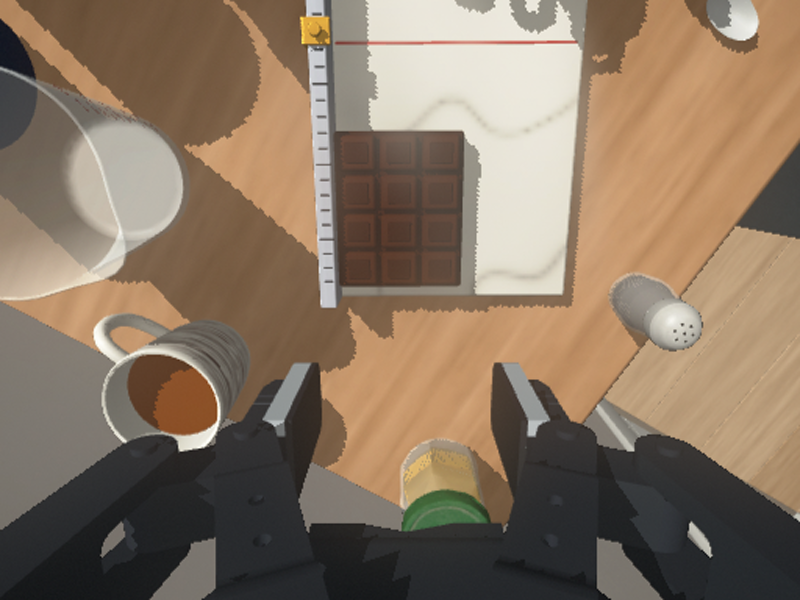

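The slab lies flush on the fence. Its top's right edge is at row 131, its left edge at row 285, and the red line at row 42 (rider at (315,30)).

```bash
cat > m.py <<'E'
from b import *
import pickle,sys
s,a=pickle.load(open(sys.argv[1]+'.pkl','rb'));c=pose('wrist',s)
g=a.astype(float);P=lambda uv,z:((lambda p:np.round([(p-C)@X*1e3,(p-C)@Y*1e3],1))(ray(c,uv,z)[:2]))
def edge(u,v0,v1,sgn):  # subpixel max vertical gradient, gray
    col=cv2.GaussianBlur(g.mean(2),(3,3),0)[:,u];d=np.gradient(col)*sgn
    v=v0+np.argmax(d[v0:v1]);y0,y1,y2=d[v-1],d[v],d[v+1];return v+(y0-y2)/(2*(y0-2*y1+y2))
lo,hi,l0,l1,r0,r1=map(int,sys.argv[2:8])
for u in range(226,292,12):
    vr=edge(u,lo,hi,-1)
    red=(g[l0:l1,u,2]-g[l0:l1,u,1]).clip(0)-8;red=red.clip(0);vl=(red*np.arange(l0,l1)).sum()/red.sum() if red.sum() else np.nan
    vb=edge(u,r0,r1,1)
    print(u,round(vr,2),round(vl,2),round(vb,2),'right',P((u,vr),.042),'line',P((u,vl),.018),'left',P((u,vb),.042))
E
python3 m.py w2 70 95 18 38 172 190
```

```text
226 83.37 27.07 183.04 right [62.8 27.6] line [ 63.7 -31. ] left [ 65.6 135. ]
238 82.79 27.07 183.05 right [50.2 27. ] line [ 50.8 -31. ] left [ 52. 135.]
250 83.08 26.98 183.04 right [37.6 27.3] line [ 38.  -31.1] left [ 38.4 134.9]
262 82.98 26.98 183.05 right [25.1 27.2] line [ 25.1 -31.1] left [ 24.8 134.9]
274 83.1 26.92 182.76 right [12.5 27.3] line [ 12.3 -31.2] left [ 11.2 134.6]
286 83.12 26.73 182.78 right [-0.  27.3] line [ -0.6 -31.4] left [ -2.4 134.6]
```

>>> jog_arm([
  [0.4, 0.6, -1.0, 0, 0, 0],
  [0.4, 0.6, -1.5, 0, 0, 0],
  [0.4, 0.6, -2.5, 0, 0, 0],
  [0.4, 0.6, -2.5, 0, 0, 0],
  [0.3, 0.6, -2.5, 0, 0, 0],
  [0.3, 0.6, -2.5, 0, 0, 0],
  [0.2, 0.3, -2.5, 0, 0, 0],
  [0.2, 0.2, -2.5, 0, 0, 0],
  [0, 0, -2.5, 0, 0, 0],
  [0, 0, -2.1, 0, 0, 0],
])

```text
t: 22.85
position: [0.5694, -0.119, 0.0257]
orientation: [[-0.488, -0.873, -0.002], [-0.873, 0.488, 0.0], [0.001, 0.001, -1.0]]
ft_force: [1.1, 0.0, -0.2]
grip_width: 0.6
finger_force: 0.0
```

>>> jog_arm([
  [-0.07, -0.13, 0, 0, 0, 0],
  [-0.07, -0.13, 0, 0, 0, 0],
  [-0.07, -0.13, 0, 0, 0, 0],
  [-0.07, -0.13, 0, 0, 0, 0],
  [-0.07, -0.13, 0, 0, 0, 0],
  [-0.07, -0.13, 0, 0, 0, 0],
  [-0.05, -0.09, 0, 0, 0, 0],
  [-0.05, -0.09, 0, 0, 0, 0],
  [-0.05, -0.09, 0, 0, 0, 0],
  [-0.05, -0.09, 0, 0, 0, 0],
])

```text
t: 23.68
position: [0.5641, -0.1311, 0.0276]
orientation: [[-0.487, -0.873, 0.0], [-0.873, 0.487, 0.0], [-0.0, 0.0, -1.0]]
ft_force: [-0.2, -0.1, 0.6]
grip_width: 0.601
finger_force: 0.0
```

```bash
python3 b.py
```

```text
t 23.6833 board xy mm [ 29.8 149.1] z 0.027569709898505008 F [-0.1 -0.2  0.6] yaw 150.85757265181434
```

>>> jog_arm([
  [-0.05, -0.09, 0, 0, 0, 0.02],
  [-0.05, -0.09, 0, 0, 0, 0.02],
  [-0.05, -0.09, 0, 0, 0, 0.02],
  [-0.05, -0.09, 0, 0, 0, 0.02],
  [-0.08, -0.15, 0, 0, 0, 0.02],
  [-0.08, -0.15, 0, 0, 0, 0.02],
  [-0.08, -0.15, 0, 0, 0, 0.02],
  [-0.08, -0.15, 0, 0, 0, 0.02],
  [-0.08, -0.15, 0, 0, 0, 0.02],
  [-0.08, -0.15, 0, 0, 0, 0],
])

```text
t: 24.52
position: [0.5572, -0.1436, 0.0275]
orientation: [[-0.484, -0.875, -0.0], [-0.875, 0.484, 0.0], [-0.0, 0.0, -1.0]]
ft_force: [0.9, 2.8, 0.1]
grip_width: 0.602
finger_force: 1.4
```

```bash
python3 b.py
```

```text
t 24.5167 board xy mm [ 29.8 134.9] z 0.0275145754446967 F [-0.6  2.9  0.1] yaw 151.0532060582246
```

>>> jog_arm([
  [-0.095, -0.175, 0, 0, 0, 0],
  [-0.095, -0.175, 0, 0, 0, 0],
  [-0.095, -0.175, 0, 0, 0, 0],
  [-0.095, -0.175, 0, 0, 0, 0],
  [-0.095, -0.175, 0, 0, 0, 0],
  [-0.095, -0.175, 0, 0, 0, 0],
  [-0.095, -0.175, 0, 0, 0, 0],
  [-0.095, -0.175, 0, 0, 0, 0],
  [-0.095, -0.175, 0, 0, 0, 0],
  [-0.095, -0.175, 0, 0, 0, 0],
])

```text
t: 25.35
position: [0.5477, -0.1611, 0.0275]
orientation: [[-0.484, -0.875, -0.0], [-0.875, 0.484, 0.0], [-0.0, 0.0, -1.0]]
ft_force: [0.6, 3.8, 0.2]
grip_width: 0.601
finger_force: 1.8
```

>>> jog_arm([
  [-0.095, -0.175, 0, 0, 0, 0],
  [-0.095, -0.175, 0, 0, 0, 0],
  [-0.095, -0.175, 0, 0, 0, 0],
  [-0.095, -0.175, 0, 0, 0, 0],
  [-0.095, -0.175, 0, 0, 0, 0],
  [-0.095, -0.175, 0, 0, 0, 0],
  [-0.095, -0.175, 0, 0, 0, 0],
  [-0.095, -0.175, 0, 0, 0, 0],
  [-0.095, -0.175, 0, 0, 0, 0],
  [0, 0, 0, 0, 0, 0],
])

```text
t: 26.18
position: [0.5388, -0.1775, 0.0274]
orientation: [[-0.485, -0.875, -0.001], [-0.875, 0.485, -0.0], [0.001, 0.0, -1.0]]
ft_force: [0.1, 3.7, 1.0]
grip_width: 0.601
finger_force: 1.4
```

```bash
python3 b.py;python3 w.py w3
```

```text
t 26.1833 board xy mm [30.1 96.3] z 0.027428445761299946 F [-1.7  3.3  1. ] yaw 151.00932255038825
{'t': np.float64(26.1833), 'position': array([ 0.5388, -0.1775,  0.0274]), 'orientation': array([[-4.847e-01, -8.747e-01, -7.000e-04],
       [-8.747e-01,  4.847e-01, -5.000e-04],
       [ 8.000e-04,  4.000e-04, -1.000e+00]]), 'ft_force': array([0.1222, 3.663 , 1.0198]), 'grip_width': np.float64(0.6008)}
```

View pics/w3.png

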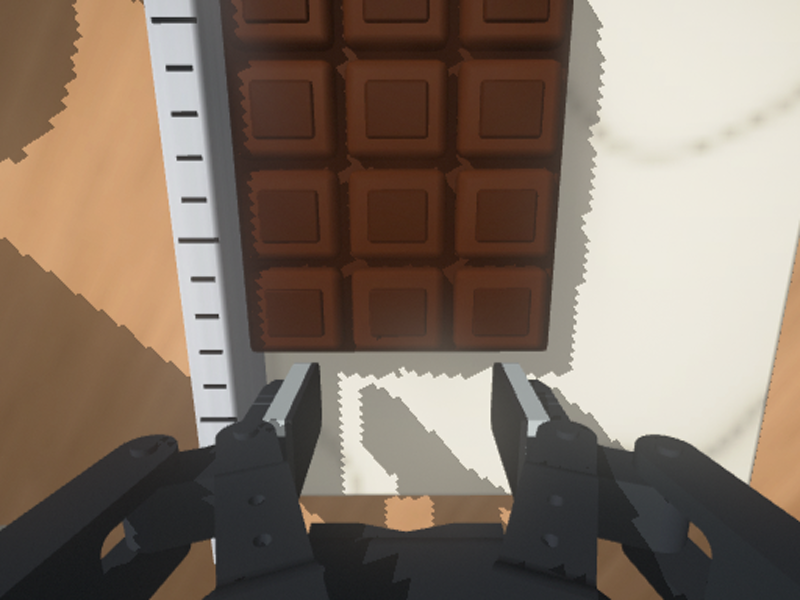

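>>> jog_arm([
  [-0.019, -0.035, 0, 0, 0, 0],
  [-0.019, -0.035, 0, 0, 0, 0],
  [-0.019, -0.035, 0, 0, 0, 0],
  [-0.019, -0.035, 0, 0, 0, 0],
  [-0.019, -0.035, 0, 0, 0, 0],
  [-0.019, -0.035, 0, 0, 0, 0],
  [-0.019, -0.035, 0, 0, 0, 0],
  [-0.019, -0.035, 0, 0, 0, 0],
  [-0.019, -0.035, 0, 0, 0, 0],
  [-0.019, -0.035, 0, 0, 0, 0],
])

```text
t: 27.07
position: [0.5373, -0.1805, 0.0275]
orientation: [[-0.484, -0.875, -0.0], [-0.875, 0.484, -0.0], [0.0, 0.0, -1.0]]
ft_force: [0.6, 2.7, -1.6]
grip_width: 0.604
finger_force: 1.6
```

```bash
python3 b.py
```

```text
t 27.0667 board xy mm [30.3 93. ] z 0.02748883394291962 F [-0.8  2.7 -1.6] yaw 151.03780570463385
```

>>> jog_arm([
  [0.1, 0.18, 0, 0, 0, 0],
  [0.2, 0.35, 0, 0, 0, 0],
  [0.2, 0.35, 0, 0, 0, 0],
  [0, 0, 1.0, 0, 0, 0],
  [0, 0, 2.0, 0, 0, 0],
  [0, 0, 3.0, 0, 0, 0],
  [-0.5, -0.9, 3.0, 0, 0, 0],
  [-1.0, -1.8, 2.0, 0, 0, 0],
  [-1.0, -1.8, 1.0, 0, 0, 0],
  [-1.0, -1.8, 0, 0, 0, 0],
])

```text
t: 27.9
position: [0.5088, -0.2358, 0.1511]
orientation: [[-0.484, -0.875, 0.005], [-0.875, 0.484, -0.003], [-0.0, -0.006, -1.0]]
ft_force: [0.7, -0.2, -0.7]
grip_width: 0.6
finger_force: 0.0
```

>>> jog_arm([
  [-0.6, -1.05, 0, 0, 0, 0],
  [-0.5, -0.9, 0, 0, 0, 0],
  [0, 0, 0, 0, 0, 0],
  [0, 0, 0, 0, 0, 0],
  [0, 0, 0, 0, 0, 0],
  [0, 0, 0, 0, 0, 0],
  [0, 0, 0, 0, 0, 0],
  [0, 0, 0, 0, 0, 0],
  [0, 0, 0, 0, 0, 0],
  [0, 0, 0, 0, 0, 0],
])

```text
t: 28.73
position: [0.4965, -0.2538, 0.1475]
orientation: [[-0.484, -0.875, -0.0], [-0.875, 0.484, 0.0], [-0.0, 0.0, -1.0]]
ft_force: [0.0, -0.3, -0.6]
grip_width: 0.597
finger_force: 0.0
```

```bash
python3 b.py;python3 w.py w4
```

```text
t 28.7333 board xy mm [30.1  9.1] z 0.14748330555904388 F [ 0.2 -0.3 -0.6] yaw 151.07077596421598
{'t': np.float64(28.7333), 'position': array([ 0.4965, -0.2538,  0.1475]), 'orientation': array([[-4.837e-01, -8.752e-01, -1.000e-04],
       [-8.752e-01,  4.837e-01,  1.000e-04],
       [-1.000e-04,  1.000e-04, -1.000e+00]]), 'ft_force': array([ 0.0383, -0.3101, -0.6252]), 'grip_width': np.float64(0.5966)}
```

View pics/w4.png

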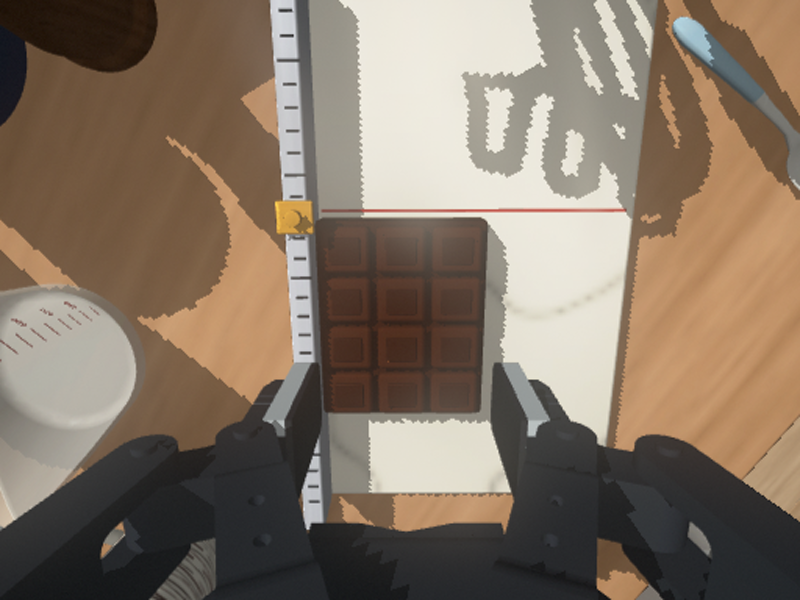

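The slab is flush and square. Its right edge is at about row 218, just short of the red line at row 211.

```bash
sed 's/P((u,vr),.042)/P((u,vr),.018)/' m.py > m2.py; python3 m2.py w4 136 146 130 138 258 270
```

```text
226 138.73 134.46 264.03 right [ 58.9 -27.3] line [ 58.8 -30.9] left [59.3 78.2]
238 138.83 134.43 263.66 right [ 48.7 -27.3] line [ 48.6 -31. ] left [48.9 77.9]
250 138.81 134.41 269.23 right [ 38.4 -27.3] line [ 38.4 -31. ] left [38.5 83.2]
262 138.81 134.42 268.54 right [ 28.2 -27.3] line [ 28.2 -31. ] left [28.  82.6]
274 138.81 134.43 263.69 right [ 17.9 -27.3] line [ 17.9 -31. ] left [17.6 77.9]
286 138.82 134.41 268.62 right [  7.6 -27.3] line [  7.7 -31. ] left [ 7.  82.6]
```

>>> jog_arm([
  [0.3, 0.54, 0, 0, 0, 0],
  [0.5, 0.9, 0, 0, 0, 0],
  [0.6, 1.09, 0, 0, 0, 0],
  [0.6, 1.09, 0, 0, 0, 0],
  [0.6, 1.09, 0, 0, 0, 0],
  [0.6, 1.09, 0, 0, 0, 0],
  [0.5, 0.9, 0, 0, 0, 0],
  [0.5, 0.9, 0, 0, 0, 0],
  [0.35, 0.62, 0, 0, 0, 0],
  [0, 0, 0, 0, 0, 0],
])

```text
t: 29.62
position: [0.5431, -0.1695, 0.1477]
orientation: [[-0.482, -0.876, 0.001], [-0.876, 0.482, 0.001], [-0.002, -0.0, -1.0]]
ft_force: [0.1, -0.1, 0.1]
grip_width: 0.606
finger_force: 0.0
```

>>> jog_arm([
  [0, 0, -1.5, 0, 0, 0],
  [0, 0, -2.0, 0, 0, 0],
  [0, 0, -2.0, 0, 0, 0],
  [0, 0, -2.0, 0, 0, 0],
  [0, 0, -2.0, 0, 0, 0],
  [0, 0, -1.5, 0, 0, 0],
  [0, 0, -1.0, 0, 0, 0],
  [0, 0, 0, 0, 0, 0],
  [0, 0, 0, 0, 0, 0],
  [0, 0, 0, 0, 0, 0],
])

```text
t: 30.45
position: [0.5425, -0.1721, 0.0283]
orientation: [[-0.484, -0.875, 0.001], [-0.875, 0.484, -0.0], [-0.0, -0.001, -1.0]]
ft_force: [0.3, -0.2, -0.2]
grip_width: 0.601
finger_force: 0.0
```

```bash
python3 b.py
```

```text
t 30.45 board xy mm [ 30.8 102.9] z 0.028312847657746276 F [ 0.3 -0.  -0.2] yaw 151.022819238965
```

>>> jog_arm([
  [-0.05, -0.09, 0, 0, 0, 0],
  [-0.05, -0.09, 0, 0, 0, 0],
  [-0.05, -0.09, 0, 0, 0, 0],
  [-0.05, -0.09, 0, 0, 0, 0],
  [-0.05, -0.09, 0, 0, 0, 0],
  [-0.05, -0.09, 0, 0, 0, 0],
  [-0.05, -0.09, 0, 0, 0, 0],
  [-0.05, -0.09, 0, 0, 0, 0],
  [-0.03, -0.05, 0, 0, 0, 0],
  [-0.02, -0.04, 0, 0, 0, 0],
])

```text
t: 31.28
position: [0.5373, -0.1801, 0.0275]
orientation: [[-0.484, -0.875, -0.0], [-0.875, 0.484, -0.0], [0.0, 0.0, -1.0]]
ft_force: [-0.7, -0.0, 0.2]
grip_width: 0.598
finger_force: 0.0
```

```bash
python3 b.py
```

```text
t 31.2833 board xy mm [30.1 93.3] z 0.027461562154032077 F [-0.6 -0.4  0.2] yaw 151.0364938781997
```

>>> jog_arm([
  [-0.034, -0.062, 0, 0, 0, 0],
  [-0.034, -0.062, 0, 0, 0, 0],
  [-0.034, -0.062, 0, 0, 0, 0],
  [-0.034, -0.062, 0, 0, 0, 0],
  [-0.034, -0.062, 0, 0, 0, 0],
  [0, 0, 0, 0, 0, 0],
  [0, 0, 0, 0, 0, 0],
  [0, 0, 0, 0, 0, 0],
  [0, 0, 0, 0, 0, 0],
  [0, 0, 0, 0, 0, 0],
])

```text
t: 32.12
position: [0.5358, -0.1829, 0.0275]
orientation: [[-0.484, -0.875, 0.0], [-0.875, 0.484, 0.0], [-0.0, -0.0, -1.0]]
ft_force: [1.0, 1.5, -1.4]
grip_width: 0.596
finger_force: 1.2
```

```bash
python3 b.py
```

```text
t 32.1167 board xy mm [30.1 90.1] z 0.027534768576118626 F [ 0.2  1.8 -1.4] yaw 151.05005754979945
```

Another 0.7 mm is needed.

>>> jog_arm([
  [-0.01, -0.02, 0, 0, 0, 0],
  [-0.01, -0.02, 0, 0, 0, 0],
  [-0.01, -0.02, 0, 0, 0, 0],
  [-0.01, -0.01, 0, 0, 0, 0],
  [0, 0, 0, 0, 0, 0],
  [0, 0, 0, 0, 0, 0],
  [0, 0, 0, 0, 0, 0],
  [0, 0, 0, 0, 0, 0],
  [0, 0, 0, 0, 0, 0],
  [0, 0, 0, 0, 0, 0],
])

```text
t: 32.95
position: [0.5353, -0.1838, 0.0275]
orientation: [[-0.484, -0.875, -0.0], [-0.875, 0.484, -0.0], [0.0, 0.0, -1.0]]
ft_force: [1.4, 2.6, -0.3]
grip_width: 0.599
finger_force: 1.1
```

```bash
python3 b.py
```

```text
t 32.95 board xy mm [30.1 89.1] z 0.027507050692242366 F [-0.   3.  -0.3] yaw 151.04186751027484
```

>>> jog_arm([
  [0.05, 0.09, 0, 0, 0, 0],
  [0.2, 0.35, 0, 0, 0, 0],
  [0.25, 0.44, 0, 0, 0, 0],
  [0, 0, 1.0, 0, 0, 0],
  [0, 0, 2.0, 0, 0, 0],
  [0, 0, 3.0, 0, 0, 0],
  [-0.5, -0.9, 3.0, 0, 0, 0],
  [-1.0, -1.8, 2.0, 0, 0, 0],
  [-1.0, -1.8, 1.0, 0, 0, 0],
  [-1.0, -1.8, 0, 0, 0, 0],
])

```text
t: 33.78
position: [0.5066, -0.2388, 0.151]
orientation: [[-0.484, -0.875, 0.005], [-0.875, 0.483, -0.002], [-0.0, -0.005, -1.0]]
ft_force: [0.1, -1.0, -0.0]
grip_width: 0.595
finger_force: 0.0
```

>>> jog_arm([
  [-0.6, -1.05, 0, 0, 0, 0],
  [-0.5, -0.9, 0, 0, 0, 0],
  [0, 0, 0, 0, 0, 0],
  [0, 0, 0, 0, 0, 0],
  [0, 0, 0, 0, 0, 0],
  [0, 0, 0, 0, 0, 0],
  [0, 0, 0, 0, 0, 0],
  [0, 0, 0, 0, 0, 0],
  [0, 0, 0, 0, 0, 0],
  [0, 0, 0, 0, 0, 0],
])

```text
t: 34.62
position: [0.4944, -0.2572, 0.1475]
orientation: [[-0.484, -0.875, -0.0], [-0.875, 0.484, 0.0], [-0.0, 0.0, -1.0]]
ft_force: [0.3, -0.1, 0.9]
grip_width: 0.604
finger_force: 0.0
```

```bash
python3 b.py;python3 w.py w5; python3 - <<'E'
import cv2
a=cv2.imread('pics/w5.png')[150:450,250:650];cv2.imwrite('pics/w5c.png',cv2.resize(a,(800,600)))
E
python3 m2.py w5 134 146 130 138 262 272
```

```text
t 34.6167 board xy mm [29.9  5.1] z 0.14746048184685617 F [0.3 0.1 0.9] yaw 151.0676731679927
{'t': np.float64(34.6167), 'position': array([ 0.4944, -0.2572,  0.1475]), 'orientation': array([[-4.838e-01, -8.752e-01, -1.000e-04],
       [-8.752e-01,  4.838e-01,  1.000e-04],
       [-1.000e-04,  1.000e-04, -1.000e+00]]), 'ft_force': array([ 0.3143, -0.0597,  0.8725]), 'grip_width': np.float64(0.6044)}
226 138.15 nan 264.01 right [ 58.7 -31.9] line [nan nan] left [59.1 74.2]
238 138.28 nan 270.81 right [ 48.5 -31.7] line [nan nan] left [48.8 80.8]
250 138.27 nan 270.23 right [ 38.2 -31.8] line [nan nan] left [38.3 80.2]
262 138.25 nan 269.55 right [ 28.  -31.8] line [nan nan] left [27.8 79.5]
274 138.26 nan 268.87 right [ 17.7 -31.8] line [nan nan] left [17.3 78.8]
286 138.28 nan 269.11 right [  7.5 -31.8] line [nan nan] left [ 6.9 79.1]
```

View pics/w5c.png

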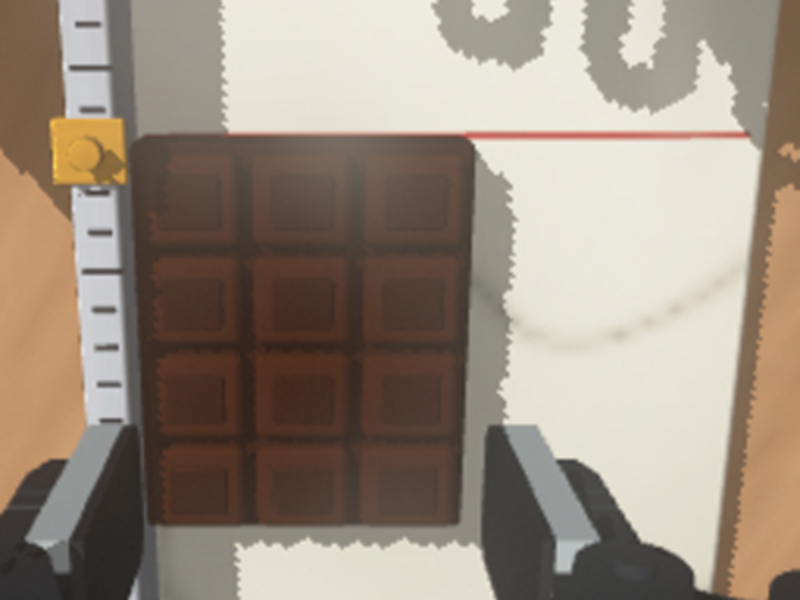

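The slab is square to the fence. Its right edge sits on the red line, with a thin red sliver showing along it at crop row 134. The gripper is clear of everything, so I'm handing in the job.

```bash
python3 -c "
from cell import manip
print(manip.close_job())"
```

```text
the job is handed in; nothing more can be done
None
```

I pressed the slab flush to the fence at about 15 N for about two seconds, slid it along until its right-hand edge met the red line (within about 0.5 mm by my last picture), and handed in the job at about 35 s; no verdict came back.

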